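# Lock the mirror carriage and hold the inspection mirror on its balance point

## Robot

A 6-joint arm with a two-finger parallel gripper is mounted at the origin on the work surface. World frame = base frame: x ahead of the robot, y to its left, z up, the work surface at z = 0. Lengths are in mm, angles in rad, forces in N, time in s.
With the tool pointing down it reaches from about 275 to 750 mm from the base axis. Payload 10.2 kg.
Tool frame: the origin (TCP) lies at the very end of the fingers, on their centre line; the grasp point (between the pads) lies 19 mm behind it; x points along the fingers, y is the direction in which the jaws open and shut, and the axes are right-handed (so a half turn about x gives the same grasp; the last joint's range is limited). The gripper opens to 85 mm and grips with 20 to 120 N. Pads are 22 mm wide; open, the fingers measure 114 mm over their backs; the gripper's body (76 mm by 85 mm) begins 54 mm behind the grasp point. The pads swing forward as they close: fully open they stand 13 mm farther back than shut.
Start: joints at [1.053, 0.313, 1.498, -0, 1.331, -0.223], TCP at [152.551, 502.354, 231.294] pointing down, gripper open.
Joint ranges: [-2.94, 2.94], [-0.97, 2.17], [0.19, 2.56], [-1.23, 4.37], [0.02, 3.11], [-2.88, 2.88]. Speed limits (rad/s): [2.39, 2.39, 3.01, 3.14, 3.14, 3.14].

## Interface

Orientations are given as a unit quaternion [w, x, y, z].
In Python, from rig import ctrl, viewer, finish_job gives the robot as it stands.
- The arm moves only by the tool carry_out, never from a script. Its argument "targets" is a list of rows, each an object of numbers: "x", "y", "z": the shift along the world's x, y, z in m; "ax", "ay", "az": the turn, a rotation vector about the world's x, y, z in rad; "hand": the opening, from -1 (shut) to 1 (fully open). A call has 1 to 5 rows; each row is the pose to reach, as a shift and turn from the pose commanded when the call began; what a row does not reach only later rows make up. A row lasts 1/8 s, in which the tool goes at most 62.5 mm and 10.7 degrees, less where a joint would pass 70% of its speed; a pose out of reach is approached as far as the arm can. A call with a gripper value outside its range is refused whole. The fingers move at their own pace and stop on an object; "grip_force" is the grip in N (left out, the last holds). Time passes only in rows, so rows that repeat a pose let the fingers close. It gives the time, the measured TCP pose, the force and the opening at its end, in the units of the state.
- ctrl.sense(): the state, without advancing time (a new reading comes with each control period).
- viewer.capture(name): name is "scene" or "top" or "wrist"; returns the picture (400x640x3 uint8, blue, green, red); there is no depth.
- viewer.camera_info(name): a dict with "fx", "fy", "cx", "cy" (pixels), "R" (3x3) and "t" (3): a world point X has camera coordinates R X + t. Camera axes: x right, y down, z forward; pixel columns grow to the right and rows downward; lengths in mm; the calibration is good to about 2 mm. A picture is of the moment at which its call begins: read the wrist's pose just before it. camera_info takes no time and is no camera call; for the wrist camera it gives the pose at the moment of the call.
- finish_job(): hands the job in, once; it reports no verdict.
The state is a dict: "time_s": time; "joints": joint angles; "dq": joint speeds; "tau": joint torques, N m; "eef_pos": TCP position; "ee_rot": TCP orientation; "force": force on the tool from outside, world axes, zero at the start; "wrist_torque": the same for the moment, N m; "grip_width": opening from 0.0 (shut) to 1.0 (fully open).
Only numpy, scipy, OpenCV 4.12 (cv2) and the standard library are available. Lean on these libraries where they do the work, as an engineer would, in place of code of your own. Each camera call takes 0.05 s, during which the arm holds its last target. There are 200 camera calls.

## Task

On the inspection stand, lock the loose mirror carriage where it stands by turning its clamp knob clockwise as far as it goes; then take the mirror by the round grip on its side and swing it up gently until it stands upright on its balance point. Do not let it tip over to the other side, shift the carriage or disturb the other things on the bench. The mirror stays up only while it is held: the program finishes while holding it there, upright, by its grip.

Things in the scene. Friction and masses are not known exactly. Their poses are not given: they have to be found in the camera images.
- stand: The fixed inspection stand: a grey bed 140 x 440 x 18 mm with two steel guide rods along its long side. Origin: centre of its underside, on the bench. Its y axis runs along the rods (slide direction, from the clamp knob towards the folded mirror), its x axis is level and parallel to the mirror's hinge line, z up. Carriage, knob and mirror ride on it.
- carriage (a joint): Travel of the aluminium carriage (120 x 140 mm plate) along the stand's +y, in m, from -0.06 to 0.06. While the clamp is loose a push of about 1.5 N slides it; with the clamp fully tight it holds about 20 N.
- clamp (a joint): Angle of the clamp knob on the carriage, rad: grows clockwise seen from above, from 0 (loose) to its stop at 1.4 (tight). At 0 the knob's bar lies along the stand's x axis (across the rods); at 1.4 it lies nearly along the rods. From 0.3 on a foot presses on the bed; turning takes 0.15 to 0.25 N m, and the knob stays where it is left.
- clamp_grip (a point): Middle of the knob's black bar: 54 mm long, 13 mm thick, 26 mm high, upright sides, its top 13 mm above this point. On the knob's vertical axis, 81 mm above the bench. The bar ends 8 mm above a round collar on the carriage. The nearest part of the mirror's hinge is 75 mm away, on the stand's +y side.
- mirror (a joint): Angle of the mirror flap, rad: 0 is folded down level, towards the stand's +y, resting on a stop; at 1.571 (quarter turn) it stands upright, its balance point, and past that it falls over towards the knob, to 2.6. Free hinge, no stay, practically no friction; a flap 98 mm wide, 137 mm from hinge to free edge, 10 mm thick, 0.25 to 0.5 kg.
- mirror_grip (a point): A point on the axis of the mirror's round black grip, 14 mm diameter, that sticks out 70 mm from the mirror's side edge towards the stand's -x, parallel to the hinge. This point lies 41 mm out from the mirror's edge and 29 mm from the grip's free end, 110 mm from the hinge line, in the mirror's middle plane. Nothing is near it but the mirror's edge.
- hinge_point (a point): Point on the mirror's hinge line (extended sideways) square to mirror_grip: 73 mm above the bench; it rides with the carriage. With the mirror upright, mirror_grip is 110 mm straight above it.
- tray: Bystander: blue open tray 120 x 190 x 45 mm. Origin under its centre.
- bush_a: Bystander: steel ring 34 mm across, 22 mm high, in the tray.
- bush_b: Bystander: steel ring 34 mm across, 22 mm high, in the tray.
- tub: Bystander: clear plastic tub, 90 mm across, 60 mm high. Origin under its centre.
- cleaner: Bystander: white bottle 48 mm across, 100 mm high. Origin under its centre.
- gauge: Bystander: stepped steel gauge, 48 mm across, 30 mm high. Origin under its centre.
- loupe: Bystander: black loupe, 38 mm across, 34 mm high. Origin under its centre.
- cards: Bystander: cardboard box 90 x 130 x 35 mm. Origin under its centre.

How it is judged (in metres and radians):
On the way, in this order (a step that is already met when the one before it is completed fails the run):
1. the clamp knob is turned tight while the mirror is still folded down (value of joint clamp above 1.15 rad and value of joint mirror below 0.3 rad), for 0.2 s.
2. the mirror is held upright on its balance point (value of joint mirror between 1.481 and 1.661 rad and contact force between the fingers and mirror above 0.3 N), for 0.3 s.
At the end, for the whole second after the job is handed in: The clamp knob is tight (past 1.15 of 1.4 rad), the mirror stands within 0.09 rad of upright (1.571 rad), still (under 0.15 rad/s) and with the fingers on it, and the carriage is within 15 mm of where it started. The program finishes while holding (all of step 2 and value of joint clamp above 1.15 rad and velocity of joint mirror between -0.15 and 0.15 rad/s and distance of clamp_grip from where it was at the start of the episode below 0.015 m); the arm keeps its last pose, push and grip.
It fails at once if the mirror tips over past upright (beyond 1.85 rad) (value of joint mirror above 1.85 rad).
It fails at once if the mirror is swung roughly or dropped (faster than 3 rad/s) (velocity of joint mirror above 3 rad/s or velocity of joint mirror below -3 rad/s).
It fails at once if the carriage is shifted by more than 15 mm (distance of clamp_grip from where it was at the start of the episode above 0.015 m).
It fails at once if a bystander is moved by more than 20 mm (distance of any of tray, bush_a, bush_b, tub, cleaner, gauge, loupe, cards from where it was at the start of the episode above 0.02 m).
It also fails if it takes over 51 s, if anything falls off the work surface, if the arm or the gripper's body presses on something with over 40 N, if the wrist force passes 120 N, or if a joint passes its speed limit or range.

## Working session

There is one attempt and no reset: what is moved stays moved. The work goes in short steps, Python scripts to look and compute and a tool call to move; the robot and the scene stay as the last step left them, time stands still between calls to the robot, and variables do not carry over. Pictures are saved under pics/ and viewed, about 8 in all and at most 12, crops included, and the job is handed in when it is done.

Besides the shell and the picture viewer there is one more tool, called after ">>>" as name(argument=value, ...) on one line, values as JSON. carry_out: Moves the arm, as the interface text tells. Its arguments: {"type":"object","properties":{"targets":{"type":"array"},"grip_force":{"type":"number"}},"required":["targets"]}

```bash
ls; mkdir -p pics; python3 - <<'E'
from rig import ctrl, viewer
import cv2, numpy as np
np.set_printoptions(precision=4,suppress=True)
a=viewer.capture("scene"); b=viewer.capture("top")
cv2.imwrite("pics/scene0.png",a); cv2.imwrite("pics/top0.png",b)
for n in("scene","top","wrist"): print(n,viewer.camera_info(n))
print(ctrl.sense())
E
```

```text
pics
scene {'fx': 477.47813306142166, 'fy': 477.47813306142166, 'cx': 325.1426203444783, 'cy': 207.98565682713615, 'R': array([[-0.8727,  0.4881,  0.0125],
       [ 0.2553,  0.4781, -0.8404],
       [-0.4161, -0.7302, -0.5419]]), 't': array([ 507.7712,  -65.5709, 1432.2464])}
top {'fx': 471.1123924770447, 'fy': 471.1123924770447, 'cx': 317.9772609985449, 'cy': 204.94034387829134, 'R': array([[ 0.0215, -0.9997,  0.0101],
       [-0.9811, -0.023 , -0.1924],
       [ 0.1926, -0.0058, -0.9813]]), 't': array([ -27.5025,  558.3132, 1315.2067])}
wrist {'fx': 308.5533004536451, 'fy': 308.5533004536451, 'cx': 318.831520349453, 'cy': 191.51367936112192, 'R': array([[ 0.2908,  0.9568, -0.0005],
       [ 0.912 , -0.277 ,  0.3024],
       [ 0.2892, -0.0884, -0.9532]]), 't': array([-524.908 ,  -39.5828,  378.5635])}
{'time_s': 0.1, 'joints': array([ 1.0526,  0.3134,  1.4983,  0.    ,  1.331 , -0.2234]), 'dq': array([-0.0012, -0.0017, -0.0034,  0.0004,  0.0008, -0.0009]), 'tau': array([  0.002 , -41.2902, -26.0142,  -0.0002,   0.0031,  -0.    ]), 'eef_pos': array([152.4362, 502.1516, 230.7987]), 'ee_rot': array([ 0.6993,  0.1035,  0.6996, -0.1042]), 'force': array([ 0.3752, -0.3889, -0.189 ]), 'wrist_torque': array([-0.026 ,  0.0114, -0.0078]), 'grip_width': 0.9997430792904736}
```

View pics/top0.png

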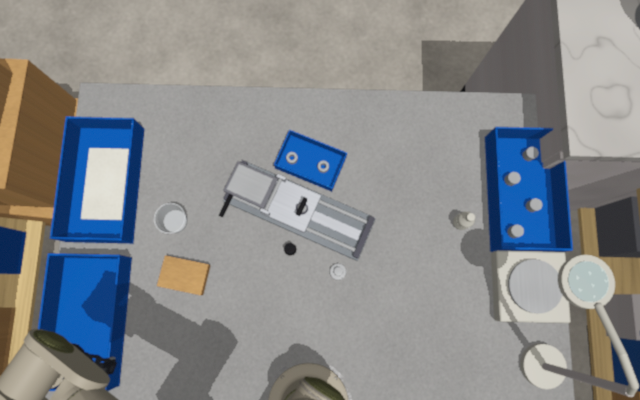

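View pics/scene0.png

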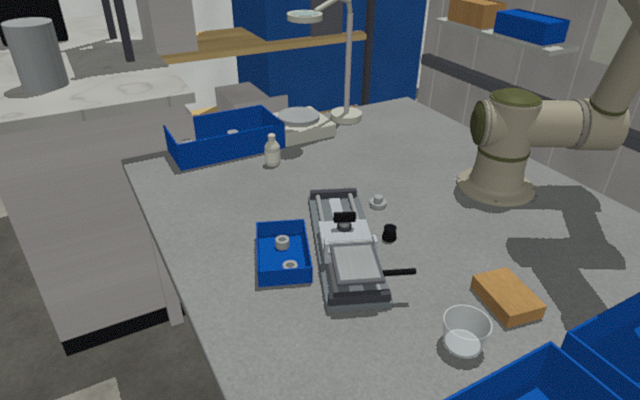

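```bash
python3 - <<'E'
import cv2, numpy as np
a=cv2.imread("pics/scene0.png"); b=cv2.imread("pics/top0.png")
def crop(im,x0,y0,x1,y1,s):
    c=cv2.resize(im[y0:y1,x0:x1],None,fx=s,fy=s,interpolation=cv2.INTER_CUBIC)
    for x in range(x0-x0%10+10,x1,10): cv2.putText(c,str(x),((x-x0)*s,8),0,.3,(0,0,255),1); c[:4 if x%50 else 14,(x-x0)*s]=(0,0,255)
    for y in range(y0-y0%10+10,y1,10): cv2.putText(c,str(y),(0,(y-y0)*s),0,.3,(0,0,255),1)
    return c
t=crop(b,215,155,315,225,4); s=crop(a,320,185,420,310,4)
o=np.zeros((max(t.shape[0],s.shape[0]),t.shape[1]+s.shape[1],3),np.uint8); o[:t.shape[0],:t.shape[1]]=t; o[:s.shape[0],t.shape[1]:]=s
cv2.imwrite("pics/crop0.png",o); print(o.shape)
E
```

```text
(500, 800, 3)
```

View pics/crop0.png

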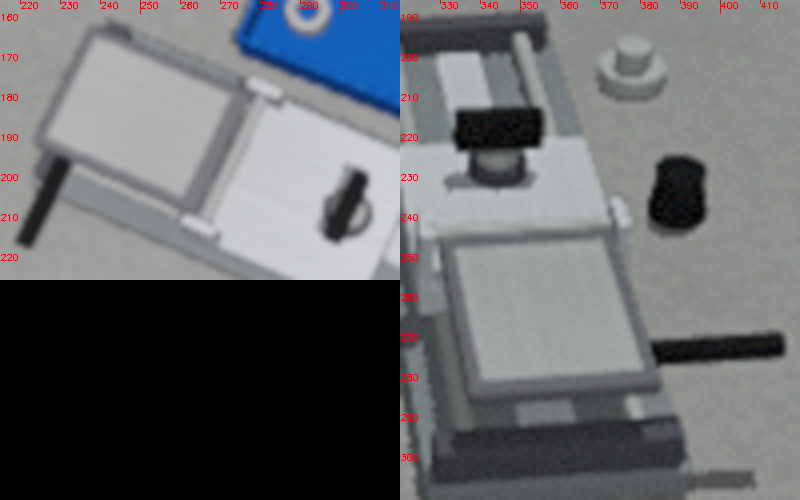

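```bash
cat > h.py <<'E'
import numpy as np, cv2
np.set_printoptions(precision=4,suppress=True)
def ray(c,uv):
    R,t=c["R"],c["t"]; d=R.T@np.array([(uv[0]-c["cx"])/c["fx"],(uv[1]-c["cy"])/c["fy"],1.])
    return -R.T@t,d/np.linalg.norm(d)
def tri(obs):
    A=np.zeros((3,3));b=np.zeros(3);rs=[ray(*o) for o in obs]
    for o,d in rs: P=np.eye(3)-np.outer(d,d);A+=P;b+=P@o
    X=np.linalg.solve(A,b); return X,[np.linalg.norm((np.eye(3)-np.outer(d,d))@(X-o)) for o,d in rs]
def atz(c,uv,z):
    o,d=ray(c,uv); return o+d*(z-o[2])/d[2]
def proj(c,X):
    p=c["R"]@X+c["t"]; return np.array([c["fx"]*p[0]/p[2]+c["cx"],c["fy"]*p[1]/p[2]+c["cy"]])
E
python3 - <<'E'
from h import *
from rig import viewer
s=viewer.camera_info("scene");t=viewer.camera_info("top")
for n,a,b in [("knob",(344.7,217.2),(301.5,206)),("root",(383,273.2),(230.5,194.5)),("tip",(416,271),(221.2,216))]:
    print(n,tri([(s,a),(t,b)]),atz(t,b,81 if n=="knob" else 73),atz(s,a,81 if n=="knob" else 73))
e=[atz(t,p,94) for p in [(303.75,197.5),(298.75,215)]]; print("bar",e)
# bed corners of mirror: hinge line balls
print("hinge",atz(t,(281,178),73),atz(t,(264.5,211.5),73))
E
```

```text
knob (array([548.7084,  32.4959,  81.2703]), [np.float64(0.7724970664752758), np.float64(0.7724970664752817)]) [549.3863  32.0388  81.    ] [547.9686  32.7538  81.    ]
root (array([579.6051, 236.9594,  73.943 ]), [np.float64(0.011497517956133718), np.float64(0.011497517956299412)]) [579.7989 237.1406  73.    ] [578.9124 236.0795  73.    ]
tip (array([515.4844, 261.2318,  72.3952]), [np.float64(1.6402044625479506), np.float64(1.6402044625480183)]) [516.579  259.9869  73.    ] [514.7738 262.862   73.    ]
bar [array([571.5111,  25.9821,  94.    ]), array([520.9605,  38.6455,  94.    ])]
hinge [632.1269  93.9574  73.    ] [532.4636 137.4203  73.    ]
```

```bash
python3 - <<'E'
from h import *
from scipy.spatial.transform import Rotation as Ro
from rig import viewer,ctrl
s=ctrl.sense();q=s["ee_rot"];R=Ro.from_quat([*q[1:],q[0]]).as_matrix();print(R)
c=viewer.camera_info("wrist");C=-c["R"].T@c["t"];print("cam",C, "in tool",R.T@(C-s["eef_pos"]), "axis in tool",(R.T@c["R"].T).round(3))
y=R[:,1];print("jaw ang deg",np.degrees(np.arctan2(y[1],y[0])))
E
```

```text
[[-0.0006  0.2906  0.9569]
 [-0.001   0.9569 -0.2906]
 [-1.     -0.0011 -0.0003]]
cam [ 79.2405 524.7276 372.5418] in tool [-141.7227    0.1733  -76.6357] axis in tool [[-0.001 -0.303  0.953]
 [ 1.    -0.     0.001]
 [ 0.     0.953  0.303]]
jaw ang deg 73.10844302330834
```

>>> carry_out(targets=[{"x": 0.04,"y": -0.042,"z": 0,"az": -0.09,"hand": 1},{"x": 0.08,"y": -0.084,"az": -0.09,"hand": 1},{"x": 0.12,"y": -0.126,"az": -0.09,"hand": 1},{"x": 0.16,"y": -0.168,"az": -0.09,"hand": 1},{"x": 0.2,"y": -0.21,"az": -0.09,"hand": 1}])

```text
invalid input at $.targets[0]: expected keys x, y, z, ax, ay, az, hand
```

>>> carry_out(targets=[{"x": 0.04,"y": -0.04,"hand": 1},{"x": 0.08,"y": -0.08,"hand": 1},{"x": 0.12,"y": -0.12,"hand": 1},{"x": 0.16,"y": -0.16,"hand": 1},{"x": 0.195,"y": -0.19,"hand": 1}])

```text
invalid input at $.targets[0]: expected keys x, y, z, ax, ay, az, hand
```

>>> carry_out(targets=[{"x": 0,"y": -0.035,"hand": 0.5},{"x": 0,"y": -0.07,"hand": 0},{"x": 0,"y": -0.07,"hand": 0},{"x": 0,"y": -0.07,"hand": 0}])

```text
invalid input at $.targets[0]: expected keys x, y, z, ax, ay, az, hand
```

```bash
python3 - <<'E'
from h import *
from rig import viewer,ctrl
import pickle
s=ctrl.sense();c=viewer.camera_info("wrist");im=viewer.capture("wrist");cv2.imwrite("pics/w1.png",im)
pickle.dump(c,open("w1.pkl","wb"));print(s["eef_pos"],s["ee_rot"],s["time_s"],s["grip_width"],s["joints"])
for X in ([548.7,32.5,81],[542.5,250.5,73],[515.5,261,73]): print(proj(c,np.array(X)))
E
```

```text
[152.4362 502.1516 230.7987] [ 0.6993  0.1035  0.6996 -0.1042] 0.1 0.9997430792904736 [ 1.0526  0.3134  1.4983  0.      1.331  -0.2234]
[ 93.1951 513.0114]
[230.1511 475.1431]
[229.9276 461.3093]
```

View pics/w1.png

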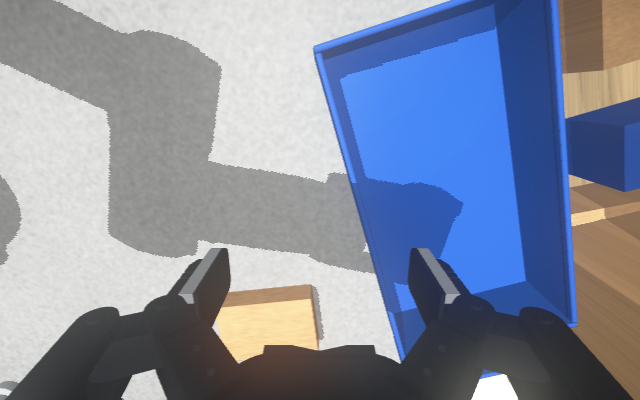

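>>> carry_out(targets=[{"x": 0.044,"y": -0.036,"z": 0,"ax": 0,"ay": 0,"az": -0.09,"hand": 1},{"x": 0.088,"y": -0.072,"z": 0,"ax": 0,"ay": 0,"az": -0.09,"hand": 1},{"x": 0.132,"y": -0.108,"z": 0,"ax": 0,"ay": 0,"az": -0.09,"hand": 1},{"x": 0.176,"y": -0.144,"z": 0,"ax": 0,"ay": 0,"az": -0.09,"hand": 1},{"x": 0.22,"y": -0.18,"z": 0,"ax": 0,"ay": 0,"az": -0.09,"hand": 1}])

```text
time_s: 0.78
eef_pos: [373.7, 320.9, 231.3]
ee_rot: [0.694, 0.135, 0.694, -0.135]
force: [-0.2, 0.6, 0.3]
grip_width: 0.999
```

>>> carry_out(targets=[{"x": 0.044,"y": -0.036,"z": 0,"ax": 0,"ay": 0,"az": 0,"hand": 1},{"x": 0.088,"y": -0.072,"z": 0,"ax": 0,"ay": 0,"az": 0,"hand": 1},{"x": 0.132,"y": -0.108,"z": 0,"ax": 0,"ay": 0,"az": 0,"hand": 1},{"x": 0.176,"y": -0.144,"z": 0,"ax": 0,"ay": 0,"az": 0,"hand": 1},{"x": 0.22,"y": -0.18,"z": 0,"ax": 0,"ay": 0,"az": 0,"hand": 1}])

```text
time_s: 1.4
eef_pos: [593.7, 141.0, 231.1]
ee_rot: [0.694, 0.135, 0.694, -0.135]
force: [0.4, -0.6, 0.3]
grip_width: 1.001
```

>>> carry_out(targets=[{"x": 0,"y": 0,"z": 0,"ax": 0,"ay": 0,"az": 0,"hand": 0.3},{"x": 0,"y": 0,"z": 0,"ax": 0,"ay": 0,"az": 0,"hand": 0}])

```text
time_s: 1.65
eef_pos: [592.1, 142.7, 230.9]
ee_rot: [0.694, 0.135, 0.694, -0.135]
force: [-0.2, 0.7, -0.3]
grip_width: 0.604
```

```bash
python3 - <<'E'
from h import *
from rig import viewer,ctrl
import pickle
s=ctrl.sense();c=viewer.camera_info("wrist");im=viewer.capture("wrist");cv2.imwrite("pics/w2.png",im)
pickle.dump(c,open("w2.pkl","wb"));print(s["eef_pos"],s["ee_rot"],s["time_s"],s["grip_width"],s["joints"])
for X in ([548.7,32.5,81],[542.5,250.5,73],[515.5,261,73]): print(proj(c,np.array(X)))
E
```

```text
[592.0884 142.6969 230.9243] [ 0.6937  0.1352  0.6944 -0.1352] 1.65 0.6043513941539703 [ 0.0443  0.5024  1.223   0.0003  1.4172 -1.1418]
[197.2657 177.2576]
[407.1148  82.5195]
[409.4703  47.9507]
```

View pics/w2.png

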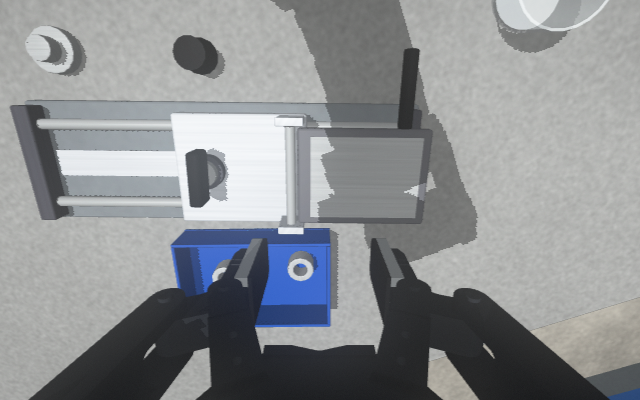

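```bash
python3 - <<'E'
from h import *
import pickle
from rig import viewer
im=cv2.imread("pics/w2.png");c=pickle.load(open("w2.pkl","rb"));t=viewer.camera_info("top");s=viewer.camera_info("scene")
def cr(x0,y0,x1,y1,k): return cv2.resize(im[y0:y1,x0:x1],None,fx=k,fy=k,interpolation=cv2.INTER_CUBIC)
cv2.imwrite("pics/w2c.png",np.hstack([cr(170,110,240,230,5),cr(380,30,450,150,5)]))
# automatic: dark pixels of bar and grip
g=im.max(2)
for n,(x0,y0,x1,y1) in dict(bar=(180,140,213,212),grip=(395,45,422,126)).items():
    ys,xs=np.nonzero(g[y0:y1,x0:x1]<62); p=np.c_[xs+x0,ys+y0].astype(np.float32)
    print(n,len(p),p.min(0),p.max(0),cv2.minAreaRect(p))
    vx,vy,a,b=cv2.fitLine(p,cv2.DIST_L2,0,.01,.01).ravel(); z=81 if n=="bar" else 73
    d=atz(c,(a+30*vx,b+30*vy),z)-atz(c,(a-30*vx,b-30*vy),z);print(np.degrees(np.arctan2(d[1],d[0])),(a,b))
print("grip tip",tri([(c,(411,49)),(t,(221.2,216)),(s,(416,271))]),"root",tri([(c,(405,128)),(t,(230.5,194.5)),(s,(383,273.2))]))
print("knob",tri([(c,(197,178)),(t,(301.5,206)),(s,(344.7,217.2))]))
for a,b,z in [((25,101),(420,111),18),((60,217),(290,222),18),((291,122),(292,222),73),((172,114),(185,219),40)]:
    d=atz(c,b,z)-atz(c,a,z);print(np.degrees(np.arctan2(d[1],d[0])))
E
```

```text
Traceback (most recent call last):
ValueError: zero-size array to reduction operation minimum which has no identity
```

View pics/w2c.png

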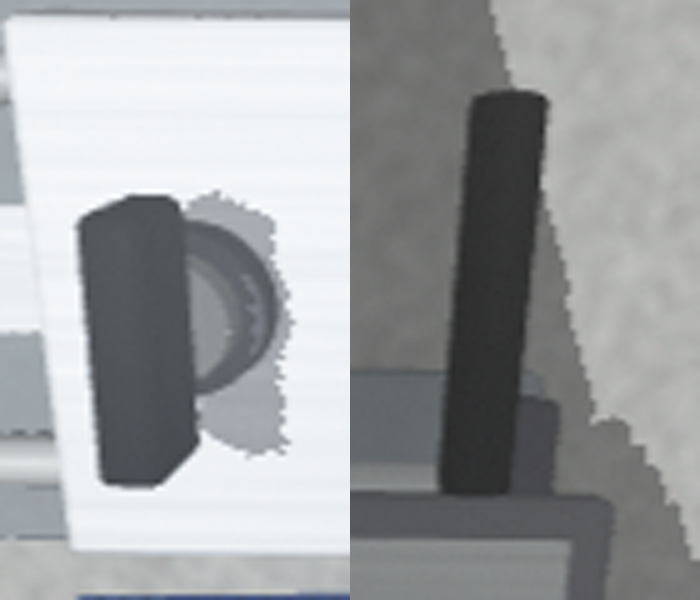

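```bash
python3 - <<'E'
from h import *
import pickle
from rig import viewer
c=pickle.load(open("w2.pkl","rb"));t=viewer.camera_info("top");s=viewer.camera_info("scene")
tip=tri([(c,(412,49)),(t,(221.2,216)),(s,(416,271))]);root=tri([(c,(405,128.4)),(t,(230.5,194.5)),(s,(383,273.2))])
print("grip tip",tip,"root",root,np.linalg.norm(tip[0]-root[0]))
print("tip/root by wrist at z73",atz(c,(412,49),73),atz(c,(405,128.4),73))
print("knob",tri([(c,(197.4,178.4)),(t,(301.5,206)),(s,(344.7,217.2))]),atz(c,(197.4,178.4),81))
for n,a,b,z in [("bed",(25,101),(420,111),18),("bed",(60,217),(290,222),18),("hinge",(291,122),(292,222),73),("plate",(171,113),(184,219.5),40),("bar",(186,155.6),(190,206.6),94),("grip",(412,49),(405,128.4),73)]:
    d=atz(c,b,z)-atz(c,a,z);print(n,np.degrees(np.arctan2(d[1],d[0])))
E
```

```text
grip tip (array([516.2469, 261.9371,  73.1248]), [np.float64(1.234859953238017), np.float64(1.9715457515194625), np.float64(1.7086231408177472)]) root (array([580.1824, 236.7246,  74.0899]), [np.float64(1.2163908976268403), np.float64(0.6479140957302412), np.float64(0.5856059367619797)]) 68.73394246245262
tip/root by wrist at z73 [517.1634 262.8344  73.    ] [581.475  236.3816  73.    ]
knob (array([549.078 ,  32.5256,  81.5053]), [np.float64(0.6617861351991945), np.float64(0.5436712528591199), np.float64(1.0758561832944928)]) [549.7687  32.0606  81.    ]
bed 66.54042043879994
bed 66.5855898693283
hinge -23.030582794405767
plate -23.131896858641422
bar -25.05153816848767
grip -22.358468169990328
```

>>> carry_out(targets=[{"x": -0.0215,"y": -0.055,"z": 0,"ax": 0,"ay": 0,"az": -0.03,"hand": 0.1},{"x": -0.043,"y": -0.11,"z": 0,"ax": 0,"ay": 0,"az": -0.03,"hand": 0.1},{"x": -0.043,"y": -0.11,"z": -0.05,"ax": 0,"ay": 0,"az": -0.03,"hand": 0.1},{"x": -0.043,"y": -0.11,"z": -0.09,"ax": 0,"ay": 0,"az": -0.03,"hand": 0.1},{"x": -0.043,"y": -0.11,"z": -0.12,"ax": 0,"ay": 0,"az": -0.03,"hand": 0.1}])

```text
time_s: 2.33
eef_pos: [548.5, 33.5, 110.2]
ee_rot: [0.692, 0.145, 0.692, -0.145]
force: [1.1, 0.8, -0.7]
grip_width: 0.549
```

```bash
python3 - <<'E'
from h import *
from rig import viewer,ctrl
import pickle
c=viewer.camera_info("wrist");im=viewer.capture("wrist");s=ctrl.sense();print(s["eef_pos"],s["force"],s["grip_width"],s["joints"])
sc=viewer.capture("scene")
print([proj(c,np.array(X)) for X in ([549.2,32.4,94],s["eef_pos"])])
cv2.imwrite("pics/w3.png",np.hstack([im[120:400,140:500],cv2.resize(sc[150:290,290:430],(280,280))]))
E
```

```text
[546.8743  33.7285 106.7429] [-1.726  -0.0584 -4.772 ] 0.5490003149574623 [-0.1523  0.4929  1.5812  0.0001  1.0739 -1.3098]
[array([316.9007, 238.1878]), array([317.2945, 244.4437])]
```

View pics/w3.png

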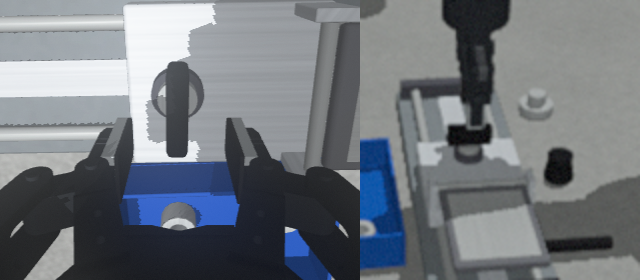

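```bash
python3 - <<'E'
from h import *
from rig import viewer,ctrl
c=viewer.camera_info("wrist");s=ctrl.sense();print(s["eef_pos"],s["force"])
f=atz(c,(317,277),94);n=atz(c,(317,182),68);m=atz(c,(317,182),94);print(f,n,m,np.linalg.norm(f-n),(f+n)/2)
u=np.array([np.cos(np.radians(-23.3)),np.sin(np.radians(-23.3)),0])
for X in [np.array([549.2,32.4,0])+u*27*a+[0,0,z] for a in(-1,1) for z in(68,94)]: print(proj(c,X))
E
```

```text
[547.5014  33.5939 109.0133] [-0.4482  0.2909  0.3284]
[570.4015  22.7681  94.    ] [524.2985  42.9143  68.    ] [517.7483  45.9879  94.    ] 56.633487386610774 [547.35    32.8412  81.    ]
[317.3135 182.0443]
[317.0446 195.0735]
[317.9907 259.9701]
[317.8384 282.5157]
```

>>> carry_out(targets=[{"x": -0.001,"y": 0,"z": -0.022,"ax": 0,"ay": 0,"az": 0,"hand": 0.1},{"x": -0.001,"y": 0,"z": -0.038,"ax": 0,"ay": 0,"az": 0,"hand": 0.1},{"x": -0.001,"y": 0,"z": -0.044,"ax": 0,"ay": 0,"az": 0,"hand": 0.1},{"x": -0.001,"y": 0,"z": -0.044,"ax": 0,"ay": 0,"az": 0,"hand": 0.1},{"x": -0.001,"y": 0,"z": -0.044,"ax": 0,"ay": 0,"az": 0,"hand": 0.1}])

```text
time_s: 3.05
eef_pos: [548.9, 32.3, 68.0]
ee_rot: [0.692, 0.146, 0.692, -0.146]
force: [-0.9, -0.0, -1.1]
grip_width: 0.55
```

>>> carry_out(targets=[{"x": 0,"y": 0,"z": 0,"ax": 0,"ay": 0,"az": 0,"hand": -0.4},{"x": 0,"y": 0,"z": 0,"ax": 0,"ay": 0,"az": 0,"hand": -0.6},{"x": 0,"y": 0,"z": 0,"ax": 0,"ay": 0,"az": 0,"hand": -0.75},{"x": 0,"y": 0,"z": 0,"ax": 0,"ay": 0,"az": 0,"hand": -1},{"x": 0,"y": 0,"z": 0,"ax": 0,"ay": 0,"az": 0,"hand": -1}], grip_force=40)

```text
time_s: 3.68
eef_pos: [549.2, 32.2, 68.4]
ee_rot: [0.693, 0.146, 0.691, -0.146]
force: [-0.6, -0.9, 7.3]
grip_width: 0.146
```

>>> carry_out(targets=[{"x": 0,"y": 0,"z": 0,"ax": 0,"ay": 0,"az": -0.08,"hand": -1},{"x": 0,"y": 0,"z": 0,"ax": 0,"ay": 0,"az": -0.22,"hand": -1},{"x": 0,"y": 0,"z": 0,"ax": 0,"ay": 0,"az": -0.36,"hand": -1},{"x": 0,"y": 0,"z": 0,"ax": 0,"ay": 0,"az": -0.5,"hand": -1},{"x": 0,"y": 0,"z": 0,"ax": 0,"ay": 0,"az": -0.64,"hand": -1}], grip_force=60)

```text
time_s: 4.3
eef_pos: [549.0, 32.0, 68.4]
ee_rot: [0.611, 0.357, 0.61, -0.357]
force: [-3.7, -1.3, 8.9]
grip_width: 0.14
```

>>> carry_out(targets=[{"x": 0,"y": 0,"z": 0,"ax": 0,"ay": 0,"az": -0.14,"hand": -1},{"x": 0,"y": 0,"z": 0,"ax": 0,"ay": 0,"az": -0.28,"hand": -1},{"x": 0,"y": 0,"z": 0,"ax": 0,"ay": 0,"az": -0.42,"hand": -1},{"x": 0,"y": 0,"z": 0,"ax": 0,"ay": 0,"az": -0.56,"hand": -1},{"x": 0,"y": 0,"z": 0,"ax": 0,"ay": 0,"az": -0.68,"hand": -1}])

```text
time_s: 4.92
eef_pos: [548.6, 31.9, 68.5]
ee_rot: [-0.457, -0.54, -0.456, 0.54]
force: [-4.7, -2.3, 10.0]
grip_width: 0.142
```

```bash
python3 - <<'E'
from h import *
from rig import ctrl
s=ctrl.sense();print(s)
E
```

```text
{'time_s': 4.925, 'joints': array([-0.1546,  0.5456,  1.6125, -0.0012,  0.983 ,  0.0135]), 'dq': array([ 0.0015, -0.0014,  0.0008,  0.0005, -0.0003,  0.9446]), 'tau': array([  0.7167, -42.0227, -20.437 ,   0.7115,  -1.157 ,  -0.9871]), 'eef_pos': array([548.6262,  31.9433,  68.4509]), 'ee_rot': array([-0.4568, -0.5399, -0.4561,  0.5402]), 'force': array([-4.7026, -2.3407,  9.9625]), 'wrist_torque': array([-0.4117,  0.857 ,  0.1062]), 'grip_width': 0.14166076695122362}
```

>>> carry_out(targets=[{"x": 0,"y": 0,"z": 0,"ax": 0,"ay": 0,"az": -0.06,"hand": -1},{"x": 0,"y": 0,"z": 0,"ax": 0,"ay": 0,"az": -0.11,"hand": -1},{"x": 0,"y": 0,"z": 0,"ax": 0,"ay": 0,"az": -0.11,"hand": -1}])

```text
time_s: 5.3
eef_pos: [548.6, 31.9, 68.5]
ee_rot: [-0.428, -0.563, -0.427, 0.563]
force: [-4.7, -1.6, 10.1]
grip_width: 0.143
```

```bash
python3 - <<'E'
from h import *
from rig import ctrl
s=ctrl.sense();print(s)
E
```

```text
{'time_s': 5.3, 'joints': array([-0.1543,  0.5455,  1.6126, -0.002 ,  0.983 ,  0.1181]), 'dq': array([-0.0005,  0.0009, -0.0004, -0.    , -0.0007, -0.0145]), 'tau': array([ -0.3872, -41.9959, -20.4017,   1.2281,  -1.1379,   1.4401]), 'eef_pos': array([548.568 ,  31.949 ,  68.4769]), 'ee_rot': array([-0.4283, -0.5627, -0.4273,  0.5633]), 'force': array([-4.6691, -1.5813, 10.1305]), 'wrist_torque': array([-0.3083,  0.8359,  1.2607]), 'grip_width': 0.1427023755937354}
```

>>> carry_out(targets=[{"x": 0,"y": 0,"z": 0,"ax": 0,"ay": 0,"az": 0.03,"hand": -0.4},{"x": 0,"y": 0,"z": 0,"ax": 0,"ay": 0,"az": 0.03,"hand": 0.1},{"x": 0,"y": 0,"z": 0,"ax": 0,"ay": 0,"az": 0.03,"hand": 0.1},{"x": 0,"y": 0,"z": 0.03,"ax": 0,"ay": 0,"az": 0.03,"hand": 0.1},{"x": 0,"y": 0,"z": 0.08,"ax": 0,"ay": 0,"az": 0.03,"hand": 0.1}], grip_force=25)

```text
time_s: 5.92
eef_pos: [547.7, 32.4, 146.9]
ee_rot: [-0.434, -0.556, -0.436, 0.558]
force: [0.8, -0.4, 1.6]
grip_width: 0.549
```

>>> carry_out(targets=[{"x": 0,"y": 0.03,"z": 0,"ax": 0,"ay": 0,"az": 0.18,"hand": 0.1},{"x": 0,"y": 0.06,"z": 0,"ax": 0,"ay": 0,"az": 0.36,"hand": 0.1},{"x": -0.001,"y": 0.09,"z": 0,"ax": 0,"ay": 0,"az": 0.54,"hand": 0.1},{"x": -0.002,"y": 0.12,"z": 0,"ax": 0,"ay": 0,"az": 0.72,"hand": 0.1},{"x": -0.003,"y": 0.15,"z": 0,"ax": 0,"ay": 0,"az": 0.9,"hand": 0.1}])

```text
time_s: 6.55
eef_pos: [545.4, 183.3, 147.1]
ee_rot: [0.635, 0.31, 0.635, -0.311]
force: [0.2, 0.3, -0.3]
grip_width: 0.547
```

>>> carry_out(targets=[{"x": -0.001,"y": 0.03,"z": 0,"ax": 0,"ay": 0,"az": 0.18,"hand": 0.1},{"x": -0.002,"y": 0.06,"z": 0,"ax": 0,"ay": 0,"az": 0.36,"hand": 0.1},{"x": -0.003,"y": 0.07,"z": 0,"ax": 0,"ay": 0,"az": 0.51,"hand": 0.1},{"x": -0.003,"y": 0.07,"z": 0,"ax": 0,"ay": 0,"az": 0.51,"hand": 0.1},{"x": -0.003,"y": 0.07,"z": 0,"ax": 0,"ay": 0,"az": 0.51,"hand": 0.1}])

```text
time_s: 7.18
eef_pos: [542.6, 251.8, 147.2]
ee_rot: [0.692, 0.143, 0.693, -0.143]
force: [0.1, 0.1, -0.7]
grip_width: 0.551
```

```bash
python3 - <<'E'
from h import *
from rig import viewer,ctrl
import pickle
s=ctrl.sense();c=viewer.camera_info("wrist");im=viewer.capture("wrist");t=viewer.capture("top")
pickle.dump(c,open("w4.pkl","wb"));print(s["eef_pos"],s["ee_rot"],s["force"],s["time_s"],s["joints"])
print([proj(c,np.array(X)) for X in ([516.5,262.3,73],[580.5,236.6,73],[543,251.8,73],s["eef_pos"])])
a=cv2.resize(t[155:265,215:380],None,fx=2.4,fy=2.4,interpolation=2); b=im[60:360,150:500]
o=np.zeros((300,750,3),np.uint8);o[:,:350]=b;o[:a.shape[0],352:352+a.shape[1]]=a;cv2.imwrite("pics/w4.png",o)
E
```

```text
[542.5984 251.8342 147.1747] [ 0.6923  0.1432  0.6925 -0.1434] [ 0.0574  0.0575 -0.6963] 7.175 [ 0.2389  0.5448  1.3795 -0.0001  1.2176 -0.9236]
[array([317.2459, 164.852 ]), array([319.729 , 251.1747]), array([318.5036, 202.4297]), array([318.14  , 250.3352])]
```

View pics/w4.png

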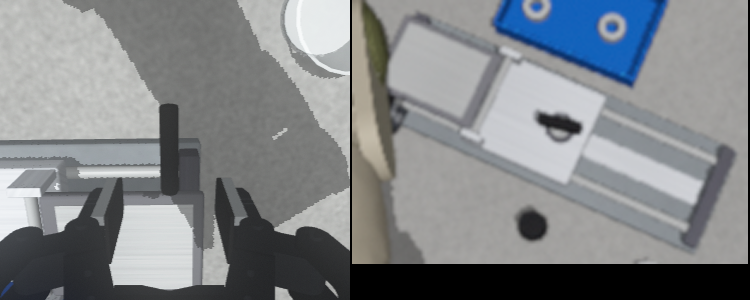

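>>> carry_out(targets=[{"x": 0,"y": 0,"z": -0.04,"ax": 0,"ay": 0,"az": 0,"hand": 0.1},{"x": 0,"y": 0,"z": -0.075,"ax": 0,"ay": 0,"az": 0,"hand": 0.1},{"x": 0,"y": 0,"z": -0.093,"ax": 0,"ay": 0,"az": 0,"hand": 0.1},{"x": 0,"y": 0,"z": -0.093,"ax": 0,"ay": 0,"az": 0,"hand": -0.3},{"x": 0,"y": 0,"z": -0.093,"ax": 0,"ay": 0,"az": 0,"hand": -0.5}])

```text
time_s: 7.9
eef_pos: [543.4, 252.5, 55.7]
ee_rot: [0.693, 0.143, 0.692, -0.142]
force: [-0.1, 0.7, -0.8]
grip_width: 0.25
```

>>> carry_out(targets=[{"x": 0,"y": 0,"z": 0,"ax": 0,"ay": 0,"az": 0,"hand": -0.7},{"x": 0,"y": 0,"z": 0,"ax": 0,"ay": 0,"az": 0,"hand": -1},{"x": 0,"y": 0,"z": 0,"ax": 0,"ay": 0,"az": 0,"hand": -1},{"x": 0,"y": 0,"z": 0,"ax": 0,"ay": 0,"az": 0,"hand": -1}], grip_force=25)

```text
time_s: 8.4
eef_pos: [543.4, 252.7, 55.8]
ee_rot: [0.694, 0.143, 0.692, -0.142]
force: [0.1, -1.0, 6.5]
grip_width: 0.152
```

```bash
python3 - <<'E'
from h import *
from rig import ctrl
s=ctrl.sense();print(s["eef_pos"],s["force"],s["wrist_torque"],s["grip_width"],s["time_s"])
u=np.radians(66.8);d=np.array([np.cos(u),np.sin(u)])
for k in range(0,16):
    a=k*np.pi/30; print(k,round(a,3),(110*(np.cos(a)-1)*d).round(1),round(110*np.sin(a),1))
E
```

```text
[543.414  252.652   55.7811] [ 0.1001 -1.012   6.47  ] [-0.1204  0.1118  0.0277] 0.15226109709178318 8.4
0 0.0 [0. 0.] 0.0
1 0.105 [-0.2 -0.6] 11.5
2 0.209 [-0.9 -2.2] 22.9
3 0.314 [-2.1 -4.9] 34.0
4 0.419 [-3.7 -8.7] 44.7
5 0.524 [ -5.8 -13.5] 55.0
6 0.628 [ -8.3 -19.3] 64.7
7 0.733 [-11.1 -26. ] 73.6
8 0.838 [-14.3 -33.5] 81.7
9 0.942 [-17.9 -41.7] 89.0
10 1.047 [-21.7 -50.6] 95.3
11 1.152 [-25.7 -60. ] 100.5
12 1.257 [-29.9 -69.9] 104.6
13 1.361 [-34.3 -80.1] 107.6
14 1.466 [-38.8 -90.5] 109.4
15 1.571 [ -43.3 -101.1] 110.0
```

>>> carry_out(targets=[{"x": -0.0001,"y": -0.0003,"z": 0.0086,"ax": 0,"ay": 0,"az": 0,"hand": -1},{"x": -0.0005,"y": -0.0012,"z": 0.0172,"ax": 0,"ay": 0,"az": 0,"hand": -1},{"x": -0.0012,"y": -0.0028,"z": 0.0257,"ax": 0,"ay": 0,"az": 0,"hand": -1},{"x": -0.0021,"y": -0.0049,"z": 0.034,"ax": 0,"ay": 0,"az": 0,"hand": -1},{"x": -0.0033,"y": -0.0077,"z": 0.0421,"ax": 0,"ay": 0,"az": 0,"hand": -1}])

```text
time_s: 9.02
eef_pos: [540.4, 245.7, 97.7]
ee_rot: [0.694, 0.143, 0.691, -0.141]
force: [5.3, 6.3, -1.9]
grip_width: 0.152
```

```bash
python3 - <<'E'
from h import *
from rig import ctrl,viewer
s=ctrl.sense();print(s["eef_pos"],s["force"],s["wrist_torque"],s["grip_width"],s["time_s"])
cv2.imwrite("pics/s5.png",cv2.resize(viewer.capture("scene")[160:310,290:440],(450,450)))
u=np.radians(66.8);d=np.array([np.cos(u),np.sin(u)])
for k0 in (5,10,15):
  for k in range(k0+1,k0+6):
    a=k*np.pi/40;b=k0*np.pi/40; print(k,(110*(np.cos(a)-np.cos(b))*d).round(1),round(110*(np.sin(a)-np.sin(b)),1))
E
```

```text
[540.3769 245.7111  97.7156] [ 5.3217  6.3114 -1.9236] [ 1.1258 -1.0359  0.101 ] 0.15185571241741128 9.025
6 [-1.4 -3.3] 7.8
7 [-3.1 -7.2] 15.4
8 [ -5.  -11.6] 22.6
9 [ -7.1 -16.5] 29.3
10 [ -9.4 -21.9] 35.7
11 [-2.5 -5.8] 5.9
12 [ -5.2 -12.1] 11.2
13 [ -8.  -18.7] 16.0
14 [-11.  -25.6] 20.2
15 [-14.1 -32.8] 23.8
16 [-3.2 -7.4] 3.0
17 [ -6.5 -15.1] 5.3
18 [ -9.8 -22.9] 7.0
19 [-13.2 -30.8] 8.0
20 [-16.6 -38.7] 8.4
```

View pics/s5.png

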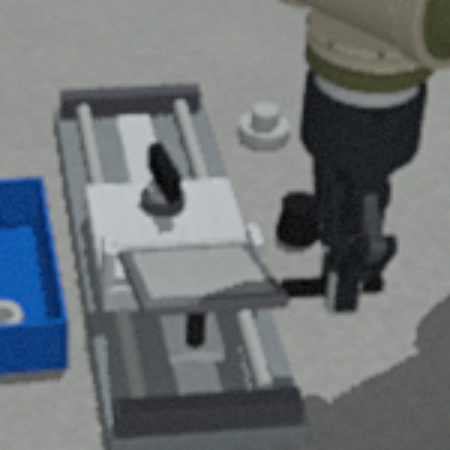

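>>> carry_out(targets=[{"x": -0.0011,"y": -0.0026,"z": 0.0078,"ax": 0,"ay": 0,"az": 0,"hand": -1},{"x": -0.0027,"y": -0.0063,"z": 0.0153,"ax": 0,"ay": 0,"az": 0,"hand": -1},{"x": -0.0046,"y": -0.0106,"z": 0.0224,"ax": 0,"ay": 0,"az": 0,"hand": -1}])

```text
time_s: 9.45
eef_pos: [536.1, 235.4, 120.6]
ee_rot: [0.694, 0.144, 0.691, -0.141]
force: [6.2, 7.3, 2.4]
grip_width: 0.152
```

```bash
cat > st.py <<'E'
from h import *
from rig import ctrl
s=ctrl.sense();u=np.radians(66.8);d=np.array([np.cos(u),np.sin(u)]);x=np.array([d[1],-d[0]])
F=s["force"];p=s["eef_pos"]-[543.4,252.65,55.8];yy=110+p[:2]@d;a=np.arctan2(p[2],yy)
print("pos",s["eef_pos"],"F x,y,z stand",F[:2]@x,F[:2]@d,F[2],"M",s["wrist_torque"],"w",s["grip_width"],s["time_s"],"y,z",yy,p[2],"r",np.hypot(yy,p[2]),"ang",a)
E
python3 st.py
```

```text
pos [536.0576 235.4116 120.5846] F x,y,z stand 2.859190594924247 9.13989986372897 2.3836842309115114 M [ 1.4582 -1.1302  0.0533] w 0.1519226549223457 9.45 y,z 91.26310285962323 64.78458316461187 r 111.91959685139454 ang 0.6173168647100499
```

>>> carry_out(targets=[{"x": 0.0004,"y": 0.0008,"z": 0.0005,"ax": 0,"ay": 0,"az": 0,"hand": -1},{"x": 0.0004,"y": 0.0008,"z": 0.0005,"ax": 0,"ay": 0,"az": 0,"hand": -1},{"x": 0.0004,"y": 0.0008,"z": 0.0005,"ax": 0,"ay": 0,"az": 0,"hand": -1}])

```text
time_s: 9.82
eef_pos: [536.2, 235.6, 120.4]
ee_rot: [0.694, 0.143, 0.691, -0.141]
force: [6.1, 4.0, 0.2]
grip_width: 0.151
```

```bash
python3 st.py
```

```text
pos [536.1639 235.6266 120.3673] F x,y,z stand 4.00788851270196 6.017336676260914 0.24596566399048408 M [ 0.7995 -0.9564  0.0787] w 0.15097885924322965 9.825 y,z 91.50260918678197 64.5672549258967 r 111.98954369339438 ang 0.6144964635140181
```

>>> carry_out(targets=[{"x": 0.0011,"y": 0.0006,"z": 0.0007,"ax": 0,"ay": 0,"az": 0,"hand": -1},{"x": -0.001,"y": -0.0044,"z": 0.0077,"ax": 0,"ay": 0,"az": 0,"hand": -1},{"x": -0.0032,"y": -0.0099,"z": 0.0144,"ax": 0,"ay": 0,"az": 0,"hand": -1},{"x": -0.0057,"y": -0.0158,"z": 0.0205,"ax": 0,"ay": 0,"az": 0,"hand": -1},{"x": -0.0057,"y": -0.0158,"z": 0.0205,"ax": 0,"ay": 0,"az": 0,"hand": -1}])

```text
time_s: 10.45
eef_pos: [529.8, 220.3, 141.6]
ee_rot: [0.694, 0.143, 0.692, -0.141]
force: [2.0, 9.0, 5.4]
grip_width: 0.151
```

```bash
python3 st.py
```

```text
pos [529.8441 220.2523 141.5809] F x,y,z stand -1.7056673006422154 9.044289179396849 5.439872139324307 M [ 1.4579 -0.4195  0.0988] w 0.15093182980754385 10.45 y,z 74.88192828307162 85.78093868253559 r 113.86690750454238 ang 0.8531321561411914
```

>>> carry_out(targets=[{"x": -0.0005,"y": 0.0002,"z": 0.001,"ax": 0,"ay": 0,"az": 0,"hand": -1},{"x": -0.0005,"y": 0.0002,"z": 0.002,"ax": 0,"ay": 0,"az": 0,"hand": -1},{"x": -0.0005,"y": 0.0002,"z": 0.002,"ax": 0,"ay": 0,"az": 0,"hand": -1}])

```text
time_s: 10.82
eef_pos: [529.4, 219.5, 142.5]
ee_rot: [0.693, 0.143, 0.692, -0.142]
force: [3.9, 2.9, 0.3]
grip_width: 0.149
```

```bash
python3 st.py; python3 - <<'E'
from h import *
from rig import viewer
cv2.imwrite("pics/s6.png",np.hstack([cv2.resize(viewer.capture("scene")[150:300,290:440],(400,400)),cv2.resize(viewer.capture("wrist")[:,60:500],None,fx=.9,fy=1)]))
E
```

```text
pos [529.4491 219.5492 142.4992] F x,y,z stand 2.4430753850901477 4.256172252772133 0.25776502943927726 M [ 0.5416 -0.7698  0.073 ] w 0.14889447309562712 10.825 y,z 74.08003407545563 86.69916342015499 r 114.03769721620745 ang 0.8637249153863014
```

View pics/s6.png

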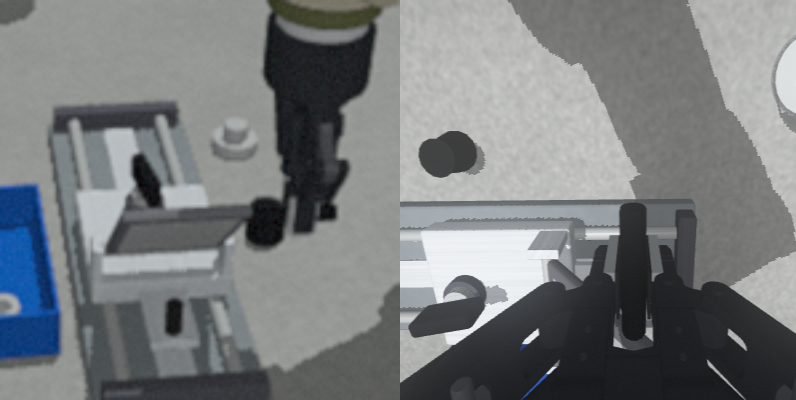

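>>> carry_out(targets=[{"x": -0.0023,"y": -0.0071,"z": 0.007,"ax": 0,"ay": 0,"az": 0,"hand": -1},{"x": -0.005,"y": -0.0137,"z": 0.0128,"ax": 0,"ay": 0,"az": 0,"hand": -1},{"x": -0.0079,"y": -0.0208,"z": 0.018,"ax": 0,"ay": 0,"az": 0,"hand": -1},{"x": -0.0109,"y": -0.0281,"z": 0.0226,"ax": 0,"ay": 0,"az": 0,"hand": -1},{"x": -0.0109,"y": -0.0281,"z": 0.0226,"ax": 0,"ay": 0,"az": 0,"hand": -1}])

```text
time_s: 11.55
eef_pos: [517.5, 190.9, 164.8]
ee_rot: [0.692, 0.142, 0.693, -0.142]
force: [-0.6, 5.2, 3.4]
grip_width: 0.15
```

```bash
python3 st.py
```

```text
pos [517.5495 190.874  164.7714] F x,y,z stand -2.593662922577861 4.545398753064956 3.3979677199694662 M [0.9168 0.1398 0.0587] w 0.15032702343928192 11.55 y,z 43.03585545120096 108.97144986974406 r 117.16169058668797 ang 1.194670165179073
```

>>> carry_out(targets=[{"x": -0.0032,"y": -0.0065,"z": 0.004,"ax": 0,"ay": 0,"az": 0,"hand": -1},{"x": -0.0065,"y": -0.0143,"z": 0.0071,"ax": 0,"ay": 0,"az": 0,"hand": -1},{"x": -0.0098,"y": -0.0222,"z": 0.0095,"ax": 0,"ay": 0,"az": 0,"hand": -1},{"x": -0.0132,"y": -0.0302,"z": 0.0112,"ax": 0,"ay": 0,"az": 0,"hand": -1},{"x": -0.0132,"y": -0.0302,"z": 0.0112,"ax": 0,"ay": 0,"az": 0,"hand": -1}])

```text
time_s: 12.18
eef_pos: [504.6, 160.1, 175.5]
ee_rot: [0.693, 0.142, 0.693, -0.143]
force: [4.7, -1.1, -4.4]
grip_width: 0.147
```

```bash
python3 st.py;  python3 - <<'E'
from h import *
from rig import viewer
cv2.imwrite("pics/s7.png",np.hstack([cv2.resize(viewer.capture("scene")[140:290,290:440],(450,450),interpolation=2),cv2.resize(viewer.capture("top")[160:260,210:310],(340,450),interpolation=2)]))
c=viewer.camera_info("scene")
h0=np.array([500,150.6,73.]);x=np.array([np.cos(np.radians(-23)),np.sin(np.radians(-23)),0]);y=np.array([-x[1],x[0],0])
for a in (1.4,1.48,1.571,1.66):
    for q in (41,139): print(a,q,((proj(c,h0+x*q+137*(y*np.cos(a)+np.array([0,0,np.sin(a)])))-[290,140])*3).round(0))
E
```

```text
pos [504.5943 160.131  175.4649] F x,y,z stand 4.748239215306024 0.8730037380061881 -4.360236246032889 M [-0.0242 -0.622   0.0665] w 0.1469476260894018 12.175 y,z 9.675325347158662 119.66492569491861 r 120.05543037340611 ang 1.4901183490865169
1.4 41 [265. 166.]
1.4 139 [123. 172.]
1.48 41 [262. 156.]
1.48 139 [121. 162.]
1.571 41 [259. 146.]
1.571 139 [119. 152.]
1.66 41 [255. 138.]
1.66 139 [117. 144.]
```

View pics/s7.png

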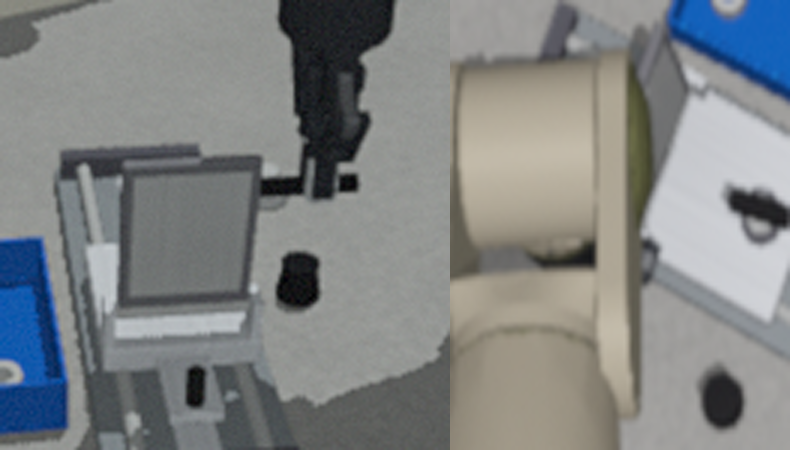

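>>> carry_out(targets=[{"x": -0.001,"y": -0.0032,"z": 0,"ax": 0,"ay": 0,"az": 0,"hand": -1},{"x": -0.002,"y": -0.0063,"z": 0.0001,"ax": 0,"ay": 0,"az": 0,"hand": -1},{"x": -0.0031,"y": -0.0094,"z": 0.0002,"ax": 0,"ay": 0,"az": 0,"hand": -1},{"x": -0.0031,"y": -0.0094,"z": 0.0002,"ax": 0,"ay": 0,"az": 0,"hand": -1},{"x": -0.0031,"y": -0.0094,"z": 0.0002,"ax": 0,"ay": 0,"az": 0,"hand": -1}])

```text
time_s: 12.9
eef_pos: [501.3, 151.9, 176.2]
ee_rot: [0.692, 0.142, 0.693, -0.142]
force: [-2.6, 4.0, 6.1]
grip_width: 0.149
```

>>> carry_out(targets=[{"x": 0,"y": 0,"z": 0,"ax": 0,"ay": 0,"az": 0,"hand": -1},{"x": 0,"y": 0,"z": 0,"ax": 0,"ay": 0,"az": 0,"hand": -1},{"x": 0,"y": 0,"z": 0,"ax": 0,"ay": 0,"az": 0,"hand": -1}])

```text
time_s: 13.28
eef_pos: [501.3, 151.9, 176.2]
ee_rot: [0.693, 0.142, 0.693, -0.142]
force: [-3.2, 4.1, 6.2]
grip_width: 0.152
```

```bash
python3 st.py;  python3 - <<'E'
from h import *
from rig import viewer
cv2.imwrite("pics/s8.png",cv2.resize(viewer.capture("scene")[165:270,310:420],None,fx=5,fy=5,interpolation=2))
c=viewer.camera_info("scene")
h0=np.array([500,150.6,73.]);x=np.array([np.cos(np.radians(-23)),np.sin(np.radians(-23)),0]);y=np.array([-x[1],x[0],0]);z=np.array([0,0,1.])
f=lambda X:((proj(c,X)-[310,165])*5).round(0)
for a in (1.48,1.571,1.66):
    e=y*np.cos(a)+z*np.sin(a);n=-y*np.sin(a)+z*np.cos(a)
    print(a,"front top corners R,L",f(h0+x*41+137*e-5*n),f(h0+x*139+137*e-5*n),"grip axis at tip",f(h0-x*29+110*e), "bottom",f(h0+x*41+25*e-5*n))
print("knob top",f(np.array([549.2,32.4,94])))
E
```

```text
pos [501.3333 151.9113 176.2324] F x,y,z stand -4.559098031591056 2.5501853968788772 6.231213994989789 M [0.7437 0.4407 0.0639] w 0.15242639541274472 13.275 y,z 0.8356899322106557 120.43237426104291 r 120.43527368597087 ang 1.5638573577289034
1.48 front top corners R,L [340. 142.] [103. 153.] grip axis at tip [494. 179.] bottom [317. 347.]
1.571 front top corners R,L [334. 124.] [100. 135.] grip axis at tip [489. 165.] bottom [316. 343.]
1.66 front top corners R,L [328. 110.] [ 96. 120.] grip axis at tip [483. 154.] bottom [315. 339.]
knob top [172. 239.]
```

View pics/s8.png

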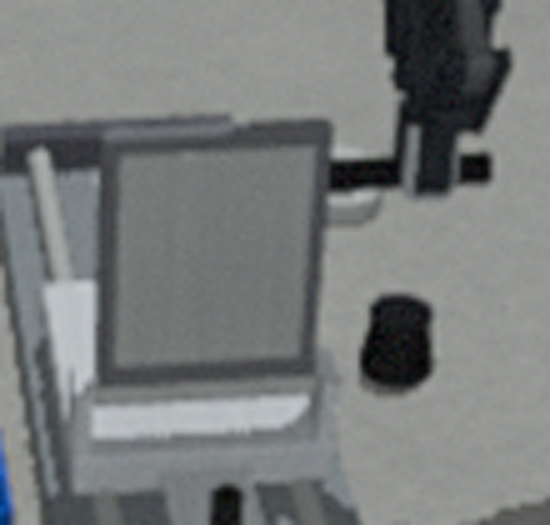

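```bash
python3 -c "
from rig import finish_job
print(finish_job())"
```

```text
the job is handed in; nothing more can be done
None
```

I turned the clamp knob clockwise to its stop, then swung the mirror up by its round grip, and handed the job in at about 13.3 s with the gripper still holding it.

- **Clamp:** I turned the knob about 1.43 rad, and the wrist torque jumped to 1.26 N m at the end, so it had reached its stop. Afterwards the top picture showed the bar lying along the rods.
- **Mirror angle:** The last picture agrees with upright to within a few pixels. The free-edge corners were at (331,121) and (103,133), against (334,124) and (100,135) predicted for 1.571 rad. The grip tip was at (490,166), against (489,165). The tool position gives about 1.564 rad.
- **Hold:** The last two arm readings, 0.4 s apart, were the same. The gripper opening was about 13 mm on the 14 mm grip, and the remaining force on the tool was about 8 N.
- **Disagreement on the way:** The simple 110 mm arc pressed the mirror towards its hinge with up to about 10 N, under the clamp's 20 N. The likely cause is the round grip rolling in the pads, which I inferred from the forces. I corrected the path from the force readings as it went up.
- **Not measured:** I did not measure the carriage position again at the end. In the pictures I saw no shift of the carriage and nothing on the bench disturbed.

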